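# Key the knurled cap onto the torch gas filter and hold it home

## Robot

A 6-joint arm with a two-finger parallel gripper is mounted at the origin on the work surface. World frame = base frame: x ahead of the robot, y to its left, z up, the work surface at z = 0. Lengths are in m, angles in degrees, forces in N, time in s.
With the tool pointing down it reaches from about 0.325 to 0.85 m from the base axis. Payload 15.5 kg.
Tool frame: the origin (TCP) lies at the very end of the fingers, on their centre line; the grasp point (between the pads) lies 19 mm behind it (grip_point_offset is the z of the grasp point in the tool frame, in m); z points along the fingers, y is the line along which they close (so a half turn about z gives the same grasp; the last joint's range is limited). The gripper opens to 91 mm and grips with 3 to 60 N. Pads are 32 mm wide; open, the fingers measure 118 mm over their backs; the gripper's body (76 mm by 178 mm) begins 60 mm behind the grasp point.
Start: joints at [-77.607, 28.281, 77.091, -0, 74.628, -5.472], TCP at [0.192, -0.595, 0.214] pointing down, gripper open.
Joint ranges: [-166.48, 166.48], [-47.26, 123.95], [12.59, 153.08], [-70.14, 250.14], [6.76, 159.57], [-176.63, 176.63]. Speed limits (degrees/s): [108.29, 108.29, 147.25, 172.46, 172.46, 172.46].

## Interface

Orientations are given as a 3x3 rotation matrix whose columns are the frame's x, y, z axes.
In Python, from workcell import * gives the robot as it stands. Calls block until the motion is done:
- reach(position, orientation): joint-space move of the TCP to a pose.
- movel(position, rotation=None, speed=0.15): straight line of the TCP; rotation=None keeps the orientation; speed is the mean speed in m/s.
- movej(angles): joint-space move.
- grip(opening): finger opening in m; the grip force is fixed at half the most; returns when the fingers have stopped.
- pause(seconds).
- solve_ik(position, orientation): joint angles nearest the present ones, or None.
- get_image(name): name is "scene" or "top"; returns a dict with "color" (384x512x3 uint8, red, green, blue), "camera_matrix" (3x3 intrinsics, pixels), "k1" (the pictures are not rectified: a ray, as slopes to the right and down, at radius r is drawn at 1 + k1 r^2 times it, then the intrinsics apply), "extrinsics" (4x4, takes a point from camera to world coordinates). Camera axes: x right, y down, z forward; pixel columns grow to the right and rows downward; lengths in m; the calibration is good to about 2 mm. A picture is of the moment at which its call begins. There is no depth.
A pose or a line that the arm cannot do raises PlanningError and nothing moves.
- hand_in(): hands the job in; it is judged then, once.
Readings, each from a call of its own:
- read_t(): time.
- read_q(): joint angles.
- read_qvel(): joint speeds.
- read_joint_torque(): joint torques, N m.
- read_tcp_pos(): TCP position.
- read_ee_rot(): TCP orientation.
- read_wrist_force(): force on the tool from outside, world axes, zero at the start.
- read_ft_torque(): the same for the moment, N m.
- read_gripper_width(): finger opening in m.
- read_grip_force(): force on a finger pad.
Only numpy, scipy, OpenCV 4.12 (cv2) and the standard library are available. Lean on these libraries where they do the work, as an engineer would, in place of code of your own. Each camera call takes 0.05 s, during which the arm holds its last target. There are 200 camera calls.

## Task

Fetch the knurled brass cap, set it over the upright spigot of the gas filter block and turn it under light pressure until its hidden keyways drop over the spigot's pins. Then push it fully home against the spring, its rim flush on the round flange, and finish while still holding it down there with the gripper, so that it can be locked. Leave the other things on the bench alone.

Things in the scene. Friction and masses are not known exactly. Their poses are not given: they have to be found in the camera images.
- cap_center (a point): Centre of the loose knurled brass cap: cylinder 51 mm diameter, 36 mm high, about 0.25 kg, fine upright ribs all round, closed flat top with a dark disc. It stands mouth down on the bench. Point on its axis, 18 mm above its rim (underside); z up the axis.
- cap: The same cap; origin at the centre of its rim (underside), z up. Inside: a 33 mm bore, 30 mm deep, with four identical keyways 9 mm wide over the whole depth, 90 degrees apart. They cannot be seen from outside; their angle about the axis relative to x and y is not told.
- seat (a point): Centre of the top face of the round steel flange (62 mm diameter, 8 mm thick) on the fixed aluminium filter block (84 x 120 mm, 48 mm high with the flange, brass hose tails at both ends). z up the spigot's axis. Fully home, the cap's rim rests on this face, cap_center 18 mm above this point. Only the spigot rises above the flange.
- pin_level (a point): On the axis, 16 mm above seat, level with the tops of the spigot's two opposite pins (5 mm thick, reaching 19.5 mm from the axis). Their direction varies and is independent of this x and y. A cap whose keyways miss the pins stands on them, rim at this height; within any quarter turn there is an angle (about 6 degrees of play either way) where it can go down.
- spigot_top (a point): Centre of the top of the steel spigot, 29 mm above seat: 30 mm diameter, top 8 mm tapered to 19 mm. A spring plunger (16 mm diameter) stands 9 mm above it. The inside of the cap meets it when the rim is 8 mm above seat; it pushes the cap up with about 4 N there and 10 N at home, so a cap let go rises again.
- rod_jar_mid (a point): Bystander, leave alone: glass jar, 72 mm diameter, 100 mm tall, with glass rods standing out of it to about 230 mm; point on the axis half-way up.
- bead_basket_mid (a point): Bystander, leave alone: small round woven basket of beads, 120 mm across, 40 mm tall; point on the axis half-way up.
- paddle_mid (a point): Bystander, leave alone: black paddle with a wooden handle lying on the bench, 185 mm long, 45 mm wide at the blade, up to 16 mm high; x runs towards the blade; the point is near the middle of its length.
- marver_mid (a point): Bystander, leave alone: smooth bare steel disc, 60 mm diameter, 22 mm high, without ribs; point at its centre.
Not all that is in view belongs to the job. Several things look just like the cap: the one meant starts nearest to the robot's base. What is shaped like the part that bears seat but black is not meant.

How it is judged (in metres and radians):
On the way, in this order (a step that is already met when the one before it is completed fails the run):
1. the cap is set over the spigot (horizontal distance between cap_center and seat below 0.004 m and z of cap in the frame of seat below 0.021 m).
2. its keyways have dropped over the pins (horizontal distance between cap_center and seat below 0.004 m and z of cap in the frame of seat below 0.011 m).
At the end, for the whole second after the job is handed in: Through the last second the cap stays fully home on the flange (rim within 2 mm of it, axis within 3 mm and 0.08 rad of the spigot's axis, at rest) and the fingers still bear on it with more than 3 N, holding it against the spring (horizontal distance between cap_center and seat below 0.003 m and z of cap in the frame of seat below 0.002 m and angle between the z axis of cap and the z axis of seat, either way round below 0.08 rad and linear speed of cap below 0.02 m/s and contact force between the fingers and cap above 3 N); the arm keeps its last pose, push and grip.
It fails at once if a bystander was moved more than 30 mm or tipped over (distance of any of rod_jar_mid, bead_basket_mid, paddle_mid, marver_mid from where it was at the start of the episode above 0.03 m or angle between any of rod_jar_mid, bead_basket_mid's own z axis and vertical above 0.5 rad).
It also fails if it takes over 72 s, if anything falls off the work surface, if the arm or the gripper's body presses on something with over 40 N, if the wrist force passes 120 N, or if a joint passes its speed limit or range.

## Working session

There is one attempt and no reset: what is moved stays moved. The work goes in short steps, each a Python script; the robot and the scene stay as the last script left them, time stands still between calls to the robot, and variables do not carry over. Pictures are saved under pics/ and viewed, at most 10 in all, crops included, and the job is handed in when it is done.

```bash
mkdir -p pics
cat > h.py <<'E'
from workcell import *
import numpy as np, cv2
def rays(im,uv):
    K=im["camera_matrix"];k=im["k1"];E=im["extrinsics"]
    d=(np.array(uv,float)-[K[0,2],K[1,2]])/[K[0,0],K[1,1]]
    s=d.copy()
    for _ in range(30): s=d/(1+k*(s@s))
    return E[:3,3],E[:3,:3]@np.array([s[0],s[1],1])
def onz(im,uv,z):
    o,r=rays(im,uv); return o+r*(z-o[2])/r[2]
def proj(im,p):
    E=im["extrinsics"];c=E[:3,:3].T@(np.array(p)-E[:3,3]);s=c[:2]/c[2]
    s=s*(1+im["k1"]*(s@s));K=im["camera_matrix"]
    return np.array([K[0,0]*s[0]+K[0,2],K[1,1]*s[1]+K[1,2]])
def save(im,n,crop=None,f=1):
    c=im["color"][:,:,::-1]
    if crop: x0,y0,x1,y1=crop;c=c[y0:y1,x0:x1]
    cv2.imwrite("pics/"+n,cv2.resize(c,None,fx=f,fy=f,interpolation=cv2.INTER_CUBIC))
E
python3 - <<'E'
from h import *
for n in("scene","top"):
    im=get_image(n);save(im,n+"0.png",None,1.5)
    print(n,im["camera_matrix"],im["k1"],im["extrinsics"])
    np.save(n+"0.npy",im,allow_pickle=True)
print(read_t())
E
```

```text
scene [[410.25784221   0.         254.07715236]
 [  0.         410.25784221 187.16264139]
 [  0.           0.           1.        ]] -0.08532367687803943 [[ 0.40720507  0.78789699 -0.46195494  1.11186535]
 [ 0.91323246 -0.3435948   0.21897281 -0.15795271]
 [ 0.0138027  -0.51103909 -0.85944665  1.05222908]
 [ 0.          0.          0.          1.        ]]
top [[412.37401162   0.         254.22760839]
 [  0.         412.37401162 184.98023762]
 [  0.           0.           1.        ]] 0.033966517609046135 [[-0.01360663 -0.99781459  0.06465995  0.53348256]
 [-0.99989931  0.01331753 -0.0049      0.07420927]
 [ 0.00402818 -0.06472011 -0.99789533  0.95279981]
 [ 0.          0.          0.          1.        ]]
0.1
```

View pics/scene0.png

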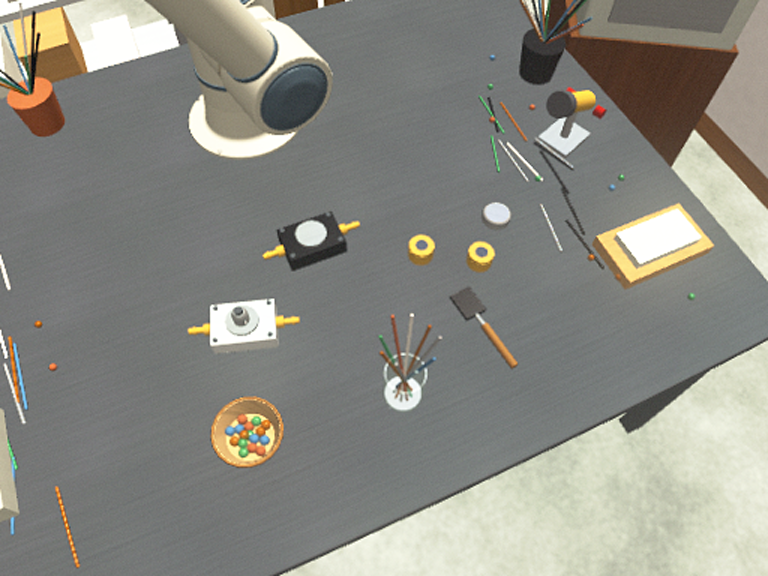

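View pics/top0.png

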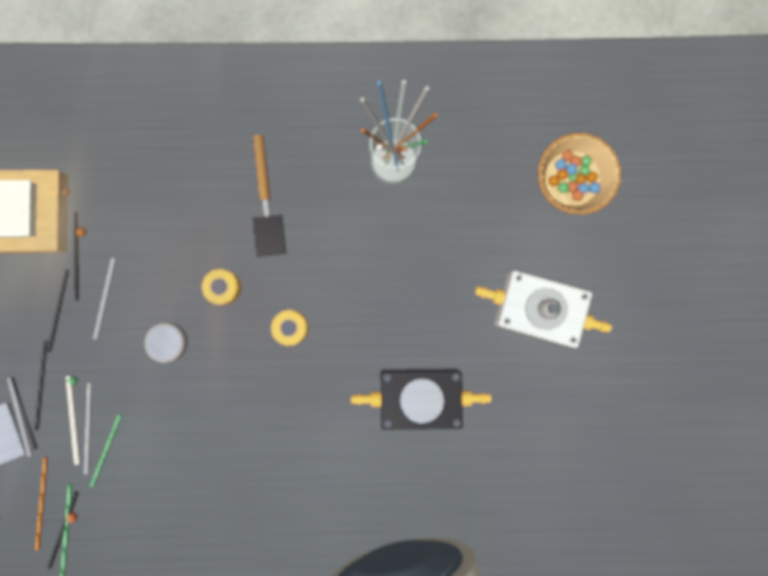

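Three cap candidates: the two yellow ribbed rings at about (146,191) and (193,219) in the native top image, plus a brass-coloured thing at the hammer/lamp in the scene image (not cap-shaped). The steel disc at (109,228) is the marver, and the black block at (281,267) is the decoy. The ring at (193,219) looks nearest the base, so I'll measure that and check it in a crop.

```bash
cat > a.py <<'E'
from h import *
im=get_image("top")
c=im["color"];hsv=cv2.cvtColor(c,cv2.COLOR_RGB2HSV)
m=cv2.inRange(hsv,(15,100,100),(35,255,255))
cs,_=cv2.findContours(m,cv2.RETR_EXTERNAL,cv2.CHAIN_APPROX_NONE)
for k in cs:
    if cv2.contourArea(k)>60:
        (u,v),r=cv2.minEnclosingCircle(k);p=onz(im,(u,v),.036);print("yellow",u,v,r,p,np.hypot(p[0],p[1]))
g=cv2.inRange(hsv,(0,0,110),(180,40,255))
roi=c[175:238,325:402]
cv2.imwrite("pics/crop.png",np.vstack([cv2.resize(x[:,:,::-1],(616,300),interpolation=cv2.INTER_CUBIC) for x in (c[180:236,130:245],roi)]))
for n,u,v,z in(("flange?",545/1.5,308/1.5,.048),("plunger?",550/1.5,309/1.5,.086),("jar",392/1.5,160/1.5,.0),("basket",580/1.5,173/1.5,.04),("black",281,267,.048),("marver",109,228,.022)):print(n,onz(im,(u,v),z))
E
python3 a.py
```

```text
yellow 316.34210205078125 265.5 9.97632122039795 [ 0.41381691 -0.0643293   0.036     ] 0.4187871740433608
yellow 244.375 266.0 10.423181533813477 [0.41483556 0.09377674 0.036     ] 0.42530297261393984
yellow 398.3518371582031 215.98147583007812 8.880705833435059 [ 0.51996236 -0.24795319  0.036     ] 0.5760569790534452
yellow 192.5 218.0 12.175895690917969 [0.52149391 0.20729113 0.036     ] 0.5611822474873482
yellow 326.288330078125 196.01095581054688 9.764246940612793 [ 0.5661762  -0.09015555  0.036     ] 0.5733092662512607
yellow 147.1543731689453 190.79493713378906 12.569962501525879 [0.5831322  0.30740472 0.036     ] 0.659197109738217
yellow 19.0 140.5 32.60761260986328 [0.69849227 0.58900396 0.036     ] 0.9136832631796592
yellow 173.0 111.0 21.095121383666992 [0.7618819  0.24993472 0.036     ] 0.801830030258832
yellow 385.8461608886719 115.42308044433594 27.38851547241211 [ 0.74544901 -0.22795018  0.036     ] 0.7795226195810379
flange? [ 0.54428652 -0.1684092   0.048     ]
plunger? [ 0.54234935 -0.16513702  0.086     ]
jar [0.77873906 0.05039355 0.        ]
basket [ 0.74469728 -0.228462    0.04      ]
black [0.41314836 0.01414965 0.048     ]
marver [0.50184603 0.3952892  0.022     ]
```

View pics/crop.png

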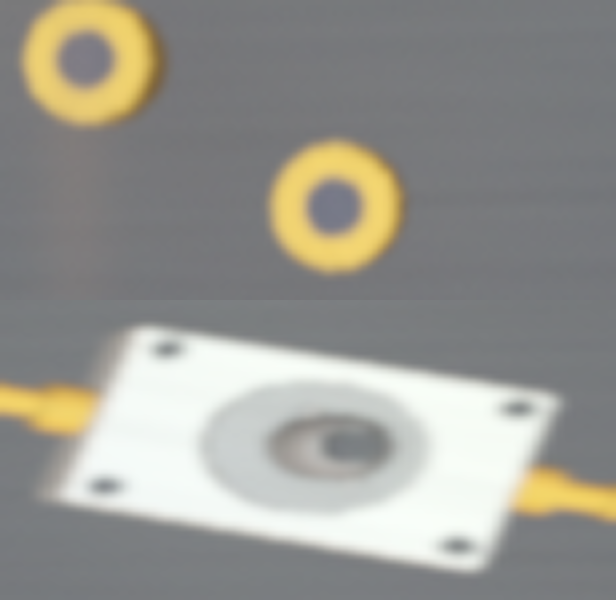

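The crop shows the near ring at native (192.5,218) as a plain cap with a dark disc. At 0.561 m from the base against 0.659 m for the other, it is the one meant. The spigot block is the white one, with its flange at about (364,206). Next I'll refine the seat and cap with both cameras.

```bash
cat > b.py <<'E'
from h import *
cap=np.array([.5215,.2073,.036]);seat=np.array([.5443,-.1690,.048])
for n in("top","scene"):
    im=get_image(n);c=im["color"];hsv=cv2.cvtColor(c,cv2.COLOR_RGB2HSV)
    # cap: dark disc inside the yellow ring
    u,v=proj(im,cap).round().astype(int)
    m=cv2.inRange(hsv,(15,100,90),(35,255,255));w=np.zeros_like(m);cv2.circle(w,(int(u),int(v)),19,255,-1);m&=w
    cs,h=cv2.findContours(m,cv2.RETR_CCOMP,cv2.CHAIN_APPROX_NONE)
    for k,hh in zip(cs,h[0]):
        if hh[3]>=0 and cv2.contourArea(k)>20:
            M=cv2.moments(k);print(n,"cap disc",onz(im,(M["m10"]/M["m00"],M["m01"]/M["m00"]),.036),cv2.contourArea(k))
    # flange: below block white
    u,v=proj(im,seat).round().astype(int)
    g=c.min(2);w=np.zeros_like(g);cv2.circle(w,(int(u),int(v)),45,255,-1)
    for t in(205,215,225,235):
        m=((g>t)*255).astype(np.uint8)&w
        cs,h=cv2.findContours(m,cv2.RETR_CCOMP,cv2.CHAIN_APPROX_NONE)
        for k,hh in zip(cs,h[0]):
            if hh[3]>=0 and cv2.contourArea(k)>200:
                e=cv2.fitEllipse(k);print(n,t,"flange",e,onz(im,e[0],.048))
    if n=="scene": save(im,"s.png",(120,185,210,245),8)
E
python3 b.py
```

```text
top cap disc [0.52108121 0.20828038 0.036     ] 120.5
top 205 flange ((363.4292907714844, 205.50982666015625), (26.5953311920166, 27.9912109375), 96.4251480102539) [ 0.5438982  -0.16860626  0.048     ]
top 215 flange ((363.5517883300781, 205.50738525390625), (28.103586196899414, 29.09366226196289), 94.83690643310547) [ 0.54390015 -0.16887354  0.048     ]
top 225 flange ((363.745849609375, 205.4720916748047), (29.334835052490234, 30.147926330566406), 95.23576354980469) [ 0.54397192 -0.16929913  0.048     ]
top 235 flange ((363.6771240234375, 205.49688720703125), (30.53547477722168, 31.266826629638672), 113.77501678466797) [ 0.54391963 -0.16914756  0.048     ]
scene cap disc [0.52060323 0.20829745 0.036     ] 53.5
scene 235 flange ((160.9718780517578, 213.6015167236328), (21.109298706054688, 23.676477432250977), 72.35067749023438) [ 0.54702159 -0.17087679  0.048     ]
```

View pics/s.png

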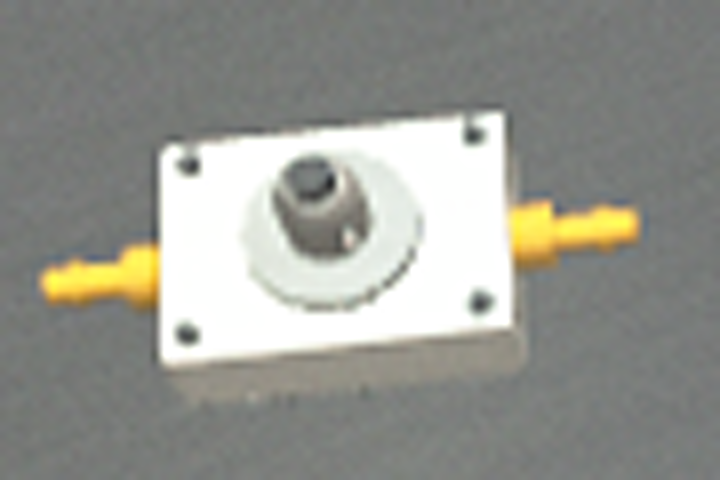

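```bash
cat >> h.py <<'E'
def R(a):
    a=np.radians(a);y=np.array([np.cos(a),np.sin(a),0]);z=np.array([0,0,-1.]);return np.column_stack([np.cross(y,z),y,z])
CAP=np.array([.5208,.2083,0]);SEAT=np.array([.5442,-.1692,.048])
E
python3 - <<'E'
from h import *
print(read_ee_rot().round(2).tolist(),read_gripper_width(),read_wrist_force())
for a in(-32,148):print(a,np.round(solve_ik(CAP+[0,0,.01],R(a)),1))
for a in range(-180,180,30):
    q=solve_ik(SEAT+[0,0,.03],R(a));print(a,None if q is None else np.round(q,1))
E
```

```text
[[0.95, 0.31, -0.0], [0.31, -0.95, 0.0], [0.0, -0.0, -1.0]] 0.09094966158175098 [ 0.28167741 -0.49094011 -0.58754298]
-32 [15.7 38.9 97.  -0.  44.1 47.7]
148 [  15.7   38.9   97.    -0.    44.1 -132.3]
-180 [-23.3  33.4  93.2  -0.   53.4 156.7]
-150 [-23.3  33.4  93.2  -0.   53.4 126.7]
-120 [-23.3  33.4  93.2  -0.   53.4  96.7]
-90 [-23.3  33.4  93.2  -0.   53.4  66.7]
-60 [-23.3  33.4  93.2  -0.   53.4  36.7]
-30 [-23.3  33.4  93.2  -0.   53.4   6.7]
0 [-23.3  33.4  93.2  -0.   53.4 -23.3]
30 [-23.3  33.4  93.2  -0.   53.4 -53.3]
60 [-23.3  33.4  93.2  -0.   53.4 -83.3]
90 [ -23.3   33.4   93.2   -0.    53.4 -113.3]
120 [ -23.3   33.4   93.2   -0.    53.4 -143.3]
150 [ -23.3   33.4   93.2   -0.    53.4 -173.3]
```

Run:
```python
from h import *
reach(CAP+[0,0,.15],R(-32))
movel(CAP+[0,0,.008],speed=.12)
grip(0.045); print(read_gripper_width(),read_grip_force(),read_wrist_force())
movel(CAP+[0,0,.15],speed=.15); pause(.3)
print(read_gripper_width(),read_grip_force(),read_wrist_force(),read_t())
reach(SEAT+[0,0,.105],R(-32)); pause(.3)
for n in("top","scene"):
    im=get_image(n);u,v=proj(im,SEAT+[0,0,.08]).round().astype(int);save(im,n+"1.png",(u-50,v-40,u+50,v+40),6)
print(read_tcp_pos(),read_wrist_force(),read_t())
```

```text
0.05002198980451913 30.000157569193107 [-0.00558522  0.38440737  1.28830906]
0.05026371434824301 29.999486122706003 [-0.10780882 -0.42886688 -2.56549964] 6.7417
[ 0.54429537 -0.16888797  0.15300082] [ 1.08259432 -0.5454056  -3.12898222] 8.55
```

View pics/scene1.png

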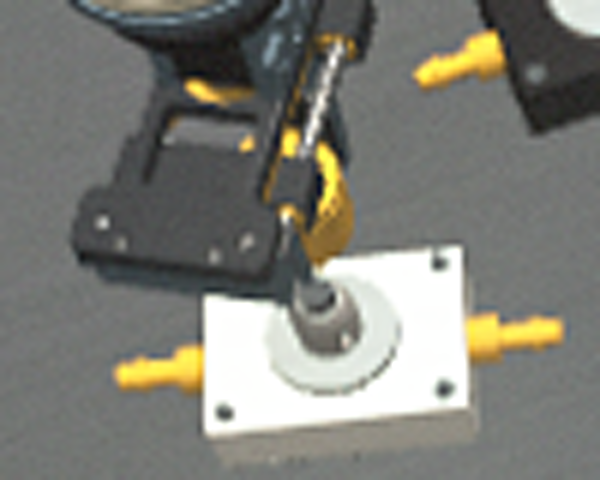

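The scene crop shows the cap held between the fingers above the white block, over the spigot at (320,300). I'll lower it while watching the force.

Run:
```python
from h import *
b=read_wrist_force()
movel(SEAT+[0,0,.055],speed=.1)
h=.055
while h>.021:
    h-=.002; movel(SEAT+[0,0,h],speed=.03); f=read_wrist_force()-b
    if h<.05: print(round(h,3),f.round(1),(read_tcp_pos()-SEAT).round(4)*1e3)
    if np.linalg.norm(f)>8: break
print(read_t(),read_gripper_width())
```

```text
0.049 [-0.9  0.9  0.4] [-0.1  0.  48.9]
0.047 [-0.7  0.7  0.8] [-0.1  0.1 46.8]
0.045 [-1.3  0.4  0.6] [-0.1  0.  44.9]
0.043 [-1.  -0.2 -0.5] [-0.1  0.  42.9]
0.041 [-1.3  0.8  0. ] [-0.1  0.  40.9]
0.039 [-1.6  1.  -0.6] [-0.1  0.  38.9]
0.037 [-0.7  0.   1.2] [-0.1  0.  36.9]
0.035 [-1.7  0.7 -0. ] [-0.1  0.  34.9]
0.033 [-1.4  1.5  0.7] [-0.1  0.  32.9]
0.031 [-0.5  0.8 -0.1] [-0.1  0.1 30.9]
0.029 [-1.2 -0.1 -0.7] [-0.1 -0.  28.9]
0.027 [-1.2 -0.9 -0.9] [ 0.  -0.2 26.9]
0.025 [-1.  -1.8 -1.6] [ 0.  -0.1 24.9]
0.023 [-1.4 -3.9 -1.4] [ 0.  -0.1 22.9]
0.021 [-1.3 -3.5 -1. ] [ 0.  -0.1 20.9]
13.45 0.05019195350079272
```

No pin contact yet, and the nominal rim is at 13 mm. I'll keep lowering in small steps.

Run:
```python
from h import *
h=.021
while h>.0085:
    h-=.001; movel(SEAT+[0,0,h],speed=.03); pause(.1); f=read_wrist_force()+[0,0,2.8]
    print(round(h,3),f.round(1),(read_tcp_pos()-SEAT).round(4)*1e3)
    if abs(f[2])>12 or np.hypot(f[0],f[1])>15: break
print(read_t(),read_gripper_width(),read_ft_torque())
```

```text
0.02 [-1.1 -4.6  0.3] [ 0.  -0.1 20. ]
0.019 [-1.  -4.6  0.9] [ 0.  -0.1 19. ]
0.018 [-0.8 -4.   1.7] [ 0.  -0.1 18. ]
0.017 [-0.8 -5.   2.5] [ 0.  -0.1 16.9]
0.016 [-0.8 -5.5  3.2] [ 0.  -0.1 16. ]
0.015 [-0.8 -4.4  5.3] [ 0.1 -0.1 15.2]
0.014 [-2.  -5.   6.3] [ 0.1 -0.1 14.2]
0.013 [-2.1 -5.1  8.3] [ 0.1 -0.1 13.3]
0.012 [-1.9 -5.8  8.5] [ 0.1 -0.1 12.3]
0.011 [-1.5 -3.7  9.7] [ 0.1 -0.1 11.3]
0.01 [-3.  -4.4 10. ] [ 0.1 -0.1 10.4]
0.009 [-3.5 -4.3 10.7] [ 0.1 -0.2  9.5]
0.008 [-2.8 -4.7 12.2] [ 0.2 -0.2  8.5]
18.0 0.050536303883288405 [-1.03192695e+00  5.89454349e-01 -7.86461623e-04]
```

Run:
```python
from h import *
o=[]
for n in("scene","top"):
    im=get_image(n);u,v=proj(im,SEAT+[0,0,.02]).round().astype(int);o.append(cv2.resize(im["color"][v-35:v+35,u-45:u+45,::-1],None,fx=8,fy=8,interpolation=cv2.INTER_CUBIC)[:,:400 if 0 else 720])
    for z in(0,.016,.036,.052):print(n,z,((proj(im,SEAT+[0,0,z])-[u-45,v-35])*8).round())
cv2.imwrite("pics/down.png",cv2.resize(np.hstack(o),(800,311)));cv2.imwrite("pics/downs.png",o[0])
```

```text
scene 0 [370. 308.]
scene 0.016 [361. 287.]
scene 0.036 [350. 259.]
scene 0.052 [341. 236.]
top 0 [342. 283.]
top 0.016 [358. 282.]
top 0.036 [379. 281.]
top 0.052 [396. 280.]
```

View pics/downs.png

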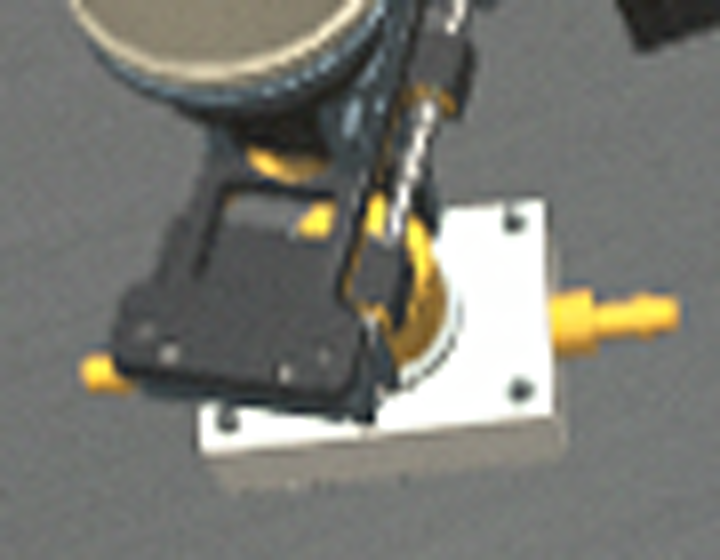

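The scene crop shows the cap's rim at about (420,360) sitting just inside the flange edge at (455,330). That fits home rather than 16 mm up. I'll confirm by checking push stiffness and with a small twist, since the keyways should stop it.

Run:
```python
from h import *
for h in(.0075,.007,.0065,.006):
    movel(SEAT+[0,0,h],speed=.03); pause(.15); f=read_wrist_force()+[0,0,2.8]
    print(h,f.round(1),(read_tcp_pos()-SEAT).round(4)*1e3)
    if f[2]>22: break
for a in(-29,-26,-23,-20,-26,-32,-35,-38,-41,-44,-38,-32):
    movel(SEAT+[0,0,h],R(a),speed=.03);pause(.1);print(a,read_ft_torque().round(2),(read_wrist_force()[2]+2.8).round(1))
    if abs(read_ft_torque()[2])>.6 and 0: break
print(read_t())
```

```text
0.0075 [-4.3 -4.3 14.8] [ 0.2 -0.2  8.1]
0.007 [-5.9 -4.2 21.6] [ 0.2 -0.2  8. ]
0.0065 [-8.5 -4.  30.8] [ 0.1 -0.3  7.9]
-29 [-0.64  1.59  0.25] 29.3
-26 [-0.67  1.44  0.23] 28.8
-23 [-1.03  1.39  0.06] 27.8
-20 [-1.44  1.34 -0.17] 25.8
-26 [-0.91  0.96 -0.2 ] 26.7
-32 [-1.18  0.88 -0.28] 25.1
-35 [-1.19  0.91 -0.17] 24.5
-38 [-1.24  0.82 -0.13] 25.7
-41 [-1.47  0.65  0.01] 24.0
-44 [-1.7   0.34  0.33] 21.2
-38 [-0.95  0.64  0.29] 25.3
-32 [-0.72  0.86  0.28] 26.9
23.5333
```

Run:
```python
from h import *
pause(.3);print(read_wrist_force(),read_grip_force(),read_tcp_pos()-SEAT,np.abs(read_qvel()).max());print(hand_in())
```

```text
[-4.86051283 -4.32543104 23.13252764] 30.015142613556236 [ 0.00076175 -0.00037674  0.00787872] 0.05304325574587317
the job is handed in; nothing more can be done
None
```

I handed the job in with the cap held down on the flange (about 26 N push, 30 N grip). Its keyways dropped over the pins on the way down without any turning, the stiff stop came at the expected home height, and no verdict was returned.

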